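# Glue-up: start the timer, close the jig, pin it and hold it shut

### The arm

A 6-joint arm with a two-finger parallel gripper is mounted at the origin on the work surface. World frame = base frame: x ahead of the robot, y to its left, z up, the work surface at z = 0. Lengths are in m, angles in rad, forces in N, time in s.
With the tool pointing down it reaches from about 0.25 to 0.775 m from the base axis. Payload 4 kg.
Tool frame: the origin (TCP) lies midway between the tips of the shut fingers; the grasp point (between the pads) lies 19 mm behind it; z points along the fingers, y is the direction in which the jaws open and shut (so a half turn about z gives the same grasp; the last joint's range is limited). The gripper opens to 85 mm and grips with 20 to 120 N. Pads are 22 mm wide; open, the fingers measure 114 mm over their backs; the gripper's body (76 mm by 85 mm) begins 54 mm behind the grasp point. The pads swing forward as they close: fully open they stand 13 mm farther back than shut.
Start: joints at [1.093, 0.087, 1.371, -0, 1.684, -0.103], TCP at [0.201, 0.512, 0.231] pointing down, gripper open.
Joint ranges: [-3.1, 3.1], [-0.76, 2.03], [0.27, 2.55], [-1.08, 4.22], [0.17, 2.65], [-2.57, 2.57]. Speed limits (rad/s): [2.79, 2.79, 3.14, 3.14, 3.14, 3.14].

### API

Orientations are given as a unit quaternion [x, y, z, w].
In Python, from rig import env, capture, ticket gives the robot as it stands. The module is installed in compiled form; this text tells all that it offers.
- The arm moves only by the tool carry_out, never from a script. Its argument "deltas" is a list of rows, each an object of numbers: "x", "y", "z": the shift along the tool's x, y, z in cm; "spin": the turn about the tool's z in degrees. A call has 1 to 10 rows; each row shifts and turns the commanded pose from where the row before left it, along the tool's axes as they then stand; what a row does not reach is not made up. A row lasts 1/10 s, in which the tool goes at most 50 mm and 8.59 degrees, less where a joint would pass 70% of its speed; a pose out of reach is approached as far as the arm can. A call with a gripper value outside its range is refused whole. "claw" is the finger opening in cm, from 0 to 8.54, set as the call begins (left out, the last holds). The fingers move at their own pace and stop on an object; the grip force is fixed at half the most. Time passes only in rows, so rows that do not move let the fingers close. It gives the time, the measured TCP pose, the force and the opening at its end, in the units of the state.
- env.sense(): the state, without advancing time (a new reading comes with each control period).
- capture(name): name is "scene" or "top" or "wrist"; returns a dict with "img" (480x640x3 uint8, red, green, blue), "fx", "fy", "cx", "cy" (pixels), "rvec" (rotation vector, rad) and "tvec" (3), from world to camera coordinates, as OpenCV has them. Camera axes: x right, y down, z forward; pixel columns grow to the right and rows downward; lengths in m; the calibration is good to about 2 mm. A picture is of the moment at which its call begins. There is no depth.
- ticket.hand_in(): hands the job in, once; it reports no verdict.
The state is a dict: "time_s": time; "joint_positions": joint angles; "joint_vel": joint speeds; "tau": joint torques, N m; "position": TCP position; "tcp_rot": TCP orientation; "ft_force": force on the tool from outside, world axes, zero at the start; "wrist_torque": the same for the moment, N m; "gripper_width": finger opening in m.
Only numpy, scipy, OpenCV 4.12 (cv2) and the standard library are available. Lean on these libraries where they do the work, as an engineer would, in place of code of your own. Each camera call takes 0.05 s, during which the arm holds its last target.

### The job

A mended wooden roundel is lying in the gluing jig and its glue is about to grab. Your hand will be busy afterwards, so first set the bench timer, one key at a time: press the clear key (small square), then the minute key (round), then the start key (wide bar). Then swing the jig's hinged leaf down over the roundel, push the steel locating pin from the stand down through the hole in the leaf into the hole of the base until its collar is on the leaf, and finish still holding the pin, pressing it down so that the leaf stays squeezed fully shut; do not let go, and leave the other things on the bench where they are.

Things in the scene. Friction and masses are not known exactly. Their poses are not given: they have to be found in the camera images.
- timer: White bench timer, fixed, left or right of the jig, 90 (x) by 160 (y) mm, flat key deck 30 mm high; origin under its centre. Its front faces its own -x; a raised display, up to 60 mm high, fills the back from x = +10 mm. Three white keys in a row along y, at x = -20 mm: clear at y = +52, minute at y = +12, start at y = -40 mm.
- key_clear_top (a point): Centre of the top face of the clear key: square, 16 by 16 mm, at the timer's own left (+y) end, top 38 mm above the bench.
- key_minute_top (a point): Centre of the top face of the minute key: round, 18 mm across, between the two others, top 38 mm above the bench.
- key_start_top (a point): Centre of the top face of the start key: a bar 18 by 32 mm (long side along the timer's y), at the right (-y), top 38 mm above the bench.
- key_clear (a joint): Travel of the clear key in m: 0 up, 0.005 fully down. Each key is sprung, goes fully down at about 5 N and comes up again when released.
- key_minute (a joint): Travel of the minute key in m: 0 up, 0.005 fully down.
- key_start (a joint): Travel of the start key in m: 0 up, 0.005 fully down.
- jig: Gluing jig screwed to the bench: beech base 150 (x) by 90 (y) by 40 mm high; two steel cleats stick out 15 mm to each side (8 mm high); origin under its centre. In the middle an open pocket with the dark wooden roundel (56 mm across, top 38 mm high) on a sprung plate. The hinge is along the back (+x) edge, the pin hole near the front (-x) edge.
- jig_hole (a point): Mouth of the pin hole in the base's top face, on the base's centre line, 55 mm in front of its origin, 40 mm above the bench. Vertical, 13 mm across, 37 mm deep.
- leaf (a joint): Opening angle of the plywood leaf, rad: 0 fully shut, flat on the base; 1.57 would be upright. It opens up and backward; its stiff hinge (0.14 N m friction) leaves it where it is put. Below 0.06 its pad meets the roundel on its sprung plate and is pushed back: let go, the leaf rises to about 0.05; about 9 N down at the pin hole presses it fully shut.
- leaf_hinge (a point): Centre of the hinge axis, 70 mm behind the jig's origin, 40 mm above the bench; the axis runs along the jig's y. The leaf's underside passes through it. Its orientation turns with the leaf and equals the jig's when the leaf is shut.
- leaf_hole (a point): Centre of the pin hole in the leaf's upper (outer) face, in a square steel wear plate; 125 mm from the hinge, 13 mm across, right through. The leaf is 14 mm thick, 84 mm wide (y), 0.14 kg and reaches from the hinge to 155 mm. Shut, its top is 54 mm above the bench and its hole stands over the hole of the base.
- leaf_lip (a point): Middle of the leaf's free edge, on the upper (outer) face, 155 mm from the hinge. The leaf sticks out 10 mm in front of the base.
- pin: Loose steel pin, 87 mm, 0.12 kg, upright in any of the stand's three holes, collar on its top. From the lower end (origin; z up along it): shank 10 mm across, 45 long, last 10 mm tapering to a 4 mm nose; flat collar 26 across, 45 to 51 mm up; round knob 18 across, 51 to 87 mm: grip it with the gripper's centre about 73 mm up. Home in the shut jig its lower end is 9 mm above the bench.
- pin_tip (a point): Lower end of the pin, on its axis.
- stand: Dark wooden stand, fixed, 60 (x) by 150 (y) by 50 mm high, with a row of three holes (13 mm across) along its y at -48, 0 and +48 mm; origin at the centre of its underside. It may stand on the left or the right of the jig.
- awl: Bystander in the stand: awl with a pear-shaped light wooden handle 26 mm across, standing 52 mm above the stand's top; origin at its point. Leave it.
- gauge: Bystander in the stand: short plug gauge with a low round head 22 mm across and 14 mm high; origin at its lower end. Leave it.
- glue: Bystander: white glue bottle 52 mm across, 130 mm high, upright; origin under its centre.
- mug: Bystander: white mug 80 mm across, 90 mm high; origin under its centre.
- brush: Bystander: paint brush lying on the bench.
- offcut: Bystander: dark wood offcut 75 by 34 by 18 mm lying on the bench.
- tape: Bystander: roll of tape 84 mm across, 24 mm high, lying flat.
- hammer: Bystander: hammer lying on the bench.
Things that resemble listed ones, but are neither listed nor needed, are in the scene too. What is shaped like the pin but blue or purple is not meant.

How it is judged:
On the way, in this order (a step that is already met when the one before it is completed fails the run):
1. the clear key is pressed down (value of joint key_clear above 0.0035 m and value of joint each of key_minute, key_start below 0.0015 m).
2. then the minute key is pressed down (value of joint key_minute above 0.0035 m and value of joint each of key_clear, key_start below 0.0015 m).
3. then the start key is pressed down (value of joint key_start above 0.0035 m and value of joint each of key_clear, key_minute below 0.0015 m).
4. the leaf is swung down over the roundel (below 0.1 rad) (value of joint leaf below 0.1 rad), for 0.2 s.
5. the pin stands through the leaf in the hole of the base, its nose at least 20 mm deep in the base (horizontal distance between pin_tip and jig_hole below 0.004 m and z of pin_tip in the frame of jig below 0.02 m and angle between pin's own z axis and vertical below 0.12 rad and value of joint leaf below 0.1 rad), for 0.2 s.
At the end, for the whole second after the job is handed in: Fingers still hold the pin (over 3 N) and press it on the leaf (over 5 N); the leaf is squeezed shut (below 0.012 rad) and at rest; the pin is upright (within 0.12 rad) through leaf and base, its lower end within 4 mm of the hole's axis and less than 14 mm above the bench (value of joint leaf below 0.012 rad and horizontal distance between pin_tip and jig_hole below 0.004 m and z of pin_tip in the frame of jig below 0.014 m and angle between pin's own z axis and vertical below 0.12 rad and contact force between the fingers and pin above 3 N and contact force between pin and leaf above 5 N and linear speed of pin below 0.02 m/s); the arm keeps its last pose, push and grip.
It fails at once if two keys are down together (value of joint each of key_clear, key_minute above 0.0025 m or value of joint each of key_clear, key_start above 0.0025 m or value of joint each of key_minute, key_start above 0.0025 m).
It fails at once if another thing on the bench or in the stand is moved more than 30 mm (distance of any of awl, gauge, glue, mug, brush, offcut, tape, hammer from where it was at the start of the episode above 0.03 m).
It also fails if it takes over 66 s, if anything falls off the work surface, if the arm or the gripper's body presses on something with over 40 N, if the wrist force passes 120 N, or if a joint passes its speed limit or range.

## Working session

There is one attempt and no reset: what is moved stays moved. The work goes in short steps, Python scripts to look and compute and a tool call to move; the robot and the scene stay as the last step left them, time stands still between calls to the robot, and variables do not carry over. Pictures are saved under pics/ and viewed, and the job is handed in when it is done.

Besides the shell and the picture viewer there is one more tool, called after "Call:" in YAML: its name, and indented under it one key for each argument. carry_out: Moves the arm, as the interface text tells. Its arguments: {"type":"object","properties":{"deltas":{"type":"array","items":{"type":"object","properties":{"x":{"type":"number"},"y":{"type":"number"},"z":{"type":"number"},"spin":{"type":"number"}}}},"claw":{"type":"number"}},"required":["deltas"]}

```bash
mkdir -p pics; cat > h.py <<'E'
import numpy as np, cv2
from rig import env, capture, ticket
def snap(n,f):
    c=capture(n); cv2.imwrite('pics/'+f+'.png',c['img'][:,:,::-1]); np.savez(f+'.npz',**{k:np.array(v) for k,v in c.items()}); return c
def ld(f):
    return dict(np.load(f+'.npz'))
def ray(c,u,v):
    R=cv2.Rodrigues(np.array(c['rvec'],float))[0]; t=np.array(c['tvec'],float).ravel()
    d=R.T@np.array([(u-c['cx'])/c['fx'],(v-c['cy'])/c['fy'],1]); return -R.T@t,d
def onz(c,u,v,z):
    o,d=ray(c,u,v); return o+d*(z-o[2])/d[2]
def proj(c,p):
    K=np.array([[c['fx'],0,c['cx']],[0,c['fy'],c['cy']],[0,0,1]],float)
    return cv2.projectPoints(np.array(p,float).reshape(-1,3),np.array(c['rvec'],float),np.array(c['tvec'],float),K,None)[0].reshape(-1,2)
def tri(c1,p1,c2,p2):
    o1,d1=ray(c1,*p1);o2,d2=ray(c2,*p2)
    A=np.stack([d1,-d2],1);s=np.linalg.lstsq(A,o2-o1,rcond=None)[0]
    a=o1+s[0]*d1;b=o2+s[1]*d2;return (a+b)/2,np.linalg.norm(a-b)
E
python3 - <<'E'
from h import *
for n in ['scene','top','wrist']:
    c=snap(n,n+'0'); print(n,c['fx'],ray(c,320,240))
print(env.sense())
E
```

```text
scene 517.5098957096001 (array([1.50215254, 0.28830422, 0.73136719]), array([-0.7855124 , -0.23848326, -0.57111969]))
top 590.9861485970871 (array([0.44438132, 0.01153349, 1.35066927]), array([ 0.11298791, -0.00110364, -0.99366785]))
wrist 349.1581464549526 (array([0.12905934, 0.54066009, 0.37300916]), array([ 0.28474032, -0.11857368, -0.95126452]))
{'time_s': 0.15, 'joint_positions': array([ 1.09293820e+00,  8.78237068e-02,  1.37193112e+00, -1.28452671e-05,
        1.68361441e+00, -1.03096474e-01]), 'joint_vel': array([-0.00213565, -0.00164358, -0.00450771,  0.00054567, -0.00047492,
       -0.00076702]), 'tau': array([ 1.57090890e-03, -3.52373207e+01, -3.13679874e+01, -1.33806225e-04,
        8.04337382e-03,  5.56463078e-05]), 'position': array([0.20115288, 0.51147442, 0.2303748 ]), 'tcp_rot': array([ 1.86286842e-01,  9.82494999e-01, -8.52905526e-04, -2.48299810e-04]), 'ft_force': array([-0.39535004,  0.11300924,  0.05325741]), 'wrist_torque': array([-0.01587853, -0.03585216,  0.01591314]), 'gripper_width': 0.08545514846274876}
```

View pics/top0.png

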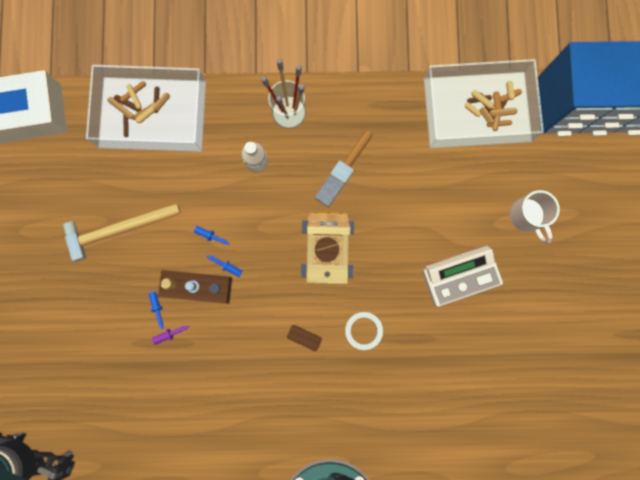

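View pics/scene0.png

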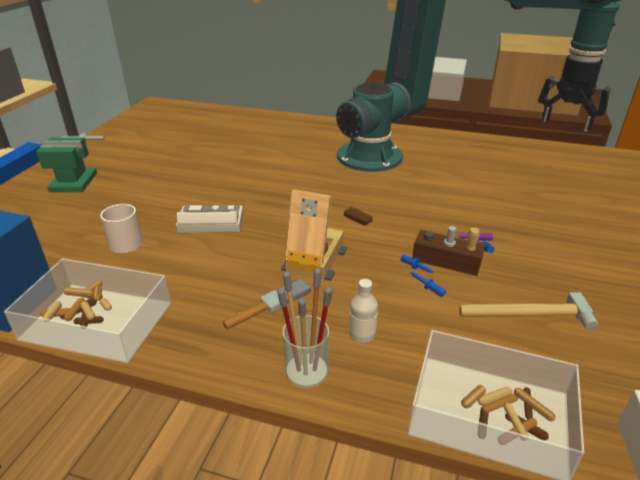

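View pics/wrist0.png

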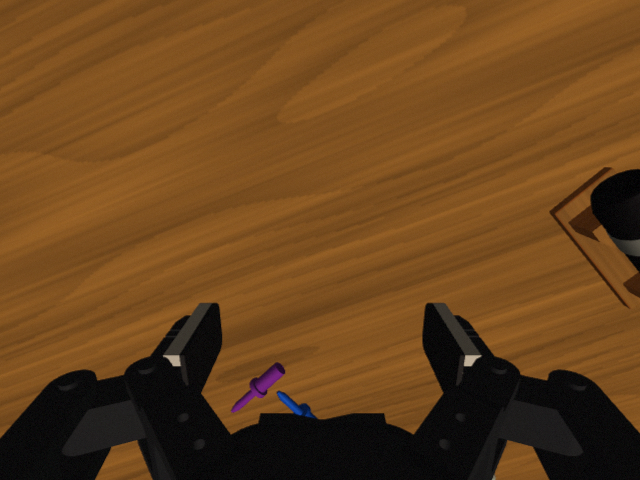

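```bash
python3 - <<'E'
import cv2
t=cv2.imread('pics/top0.png');s=cv2.imread('pics/scene0.png')
def crop(im,x,y,w,h,k,f): cv2.imwrite('pics/'+f,cv2.resize(im[y:y+h,x:x+w],None,fx=k,fy=k,interpolation=cv2.INTER_CUBIC))
crop(t,410,235,100,80,8,'c_timer.png')
crop(t,145,255,100,60,8,'c_stand.png')
crop(t,285,200,80,90,6,'c_jig.png')
crop(s,270,180,90,110,5,'c_jigs.png')
crop(s,400,215,100,65,8,'c_stands.png')
E
```

```text
(no output)
```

View pics/c_timer.png

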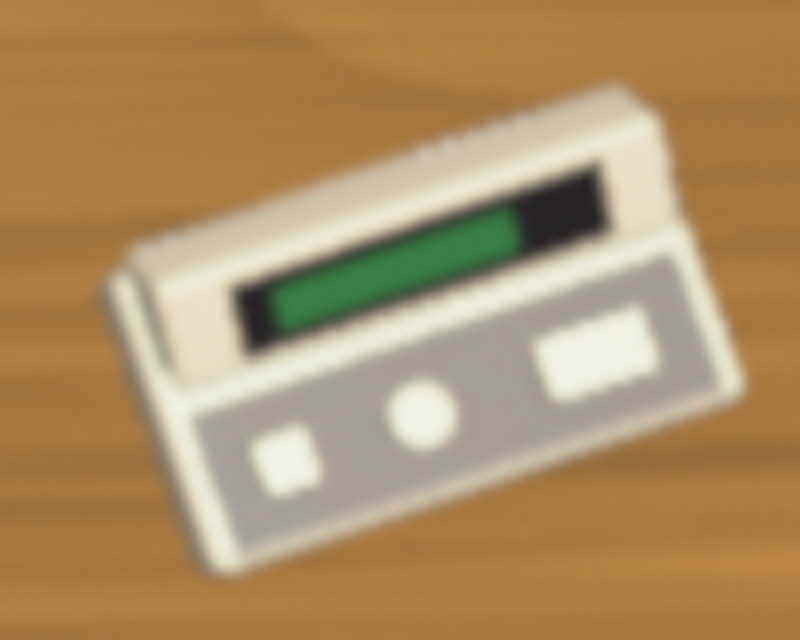

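View pics/c_stand.png

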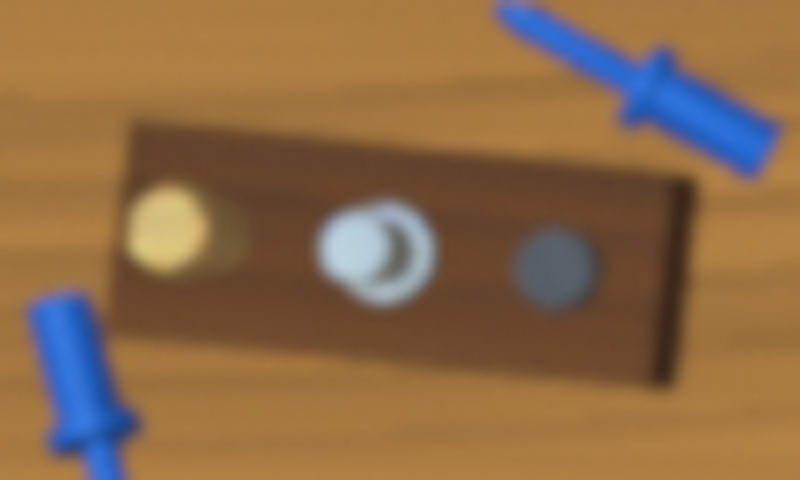

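View pics/c_jig.png

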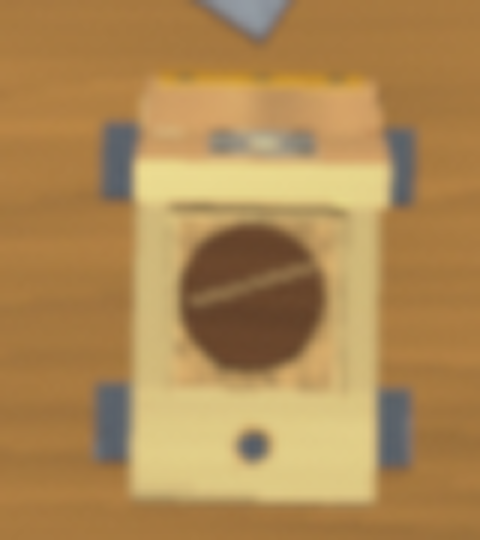

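View pics/c_jigs.png

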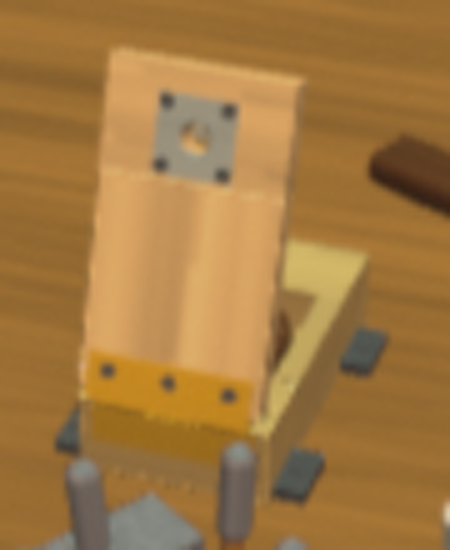

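View pics/c_stands.png

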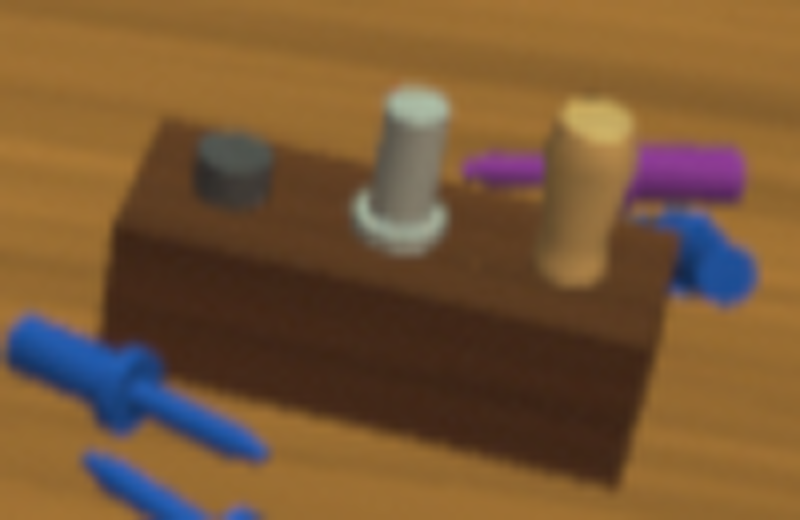

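```bash
cat > m.py <<'E'
from h import *
def cen(mask):
    n,l,s,ce=cv2.connectedComponentsWithStats(mask.astype(np.uint8)); return [(tuple(np.round(ce[i],2)),s[i][4]) for i in range(1,n) if s[i][4]>15]
c=ld('top0'); im=c['img'].astype(int)
k=[]
for name,(x,y,w) in {'clear':(445,292.5,9),'minute':(462.5,286.5,9),'start':(484.5,279,12)}.items():
    g=im.min(2).astype(float); x0,y0=int(x-w),int(y-w); sub=g[y0:y0+2*w,x0:x0+2*w]
    m=(sub>195); L=cv2.connectedComponents(m.astype(np.uint8))[1]; lab=L[w,w]
    ys,xs=np.nonzero(L==lab); u,v=x0+xs.mean(),y0+ys.mean(); p=onz(c,u,v,.038); k.append(p); print(name,u,v,len(xs),p.round(4))
k=np.array(k); print(np.linalg.norm(k[1]-k[0]),np.linalg.norm(k[2]-k[1]))
f=lambda x0,y0,s,a,b:(x0+(a+.5)/s-.5,y0+(b+.5)/s-.5)
def o(n,p,z): print(n,np.round(p,2),onz(c,*p,z).round(4))
o('hole',f(285,200,6,253,445),.04); o('roundel',f(285,200,6,252,297),.038)
o('knobtop',f(145,255,8,356,248),.092); o('collar',f(145,255,8,383,253),.056); o('gauge',f(145,255,8,556,268),.064);o('awl',f(145,255,8,168,229),.102)
for n,q in {'jFL':(130,497),'jFR':(376,500),}.items(): o(n,f(285,200,6,*q),.04)
for n,q in {'lipL outer?':(138,160),'lipR':(392,163),'lipL in':(135,203),'lipR in':(392,207)}.items(): o(n,f(285,200,6,*q),.19)
for n,q in {'s1':(133,122),'s2':(695,180),'s3':(108,335),'s4':(655,384)}.items(): o(n,f(145,255,8,*q),.05)
s=ld('scene0'); 
print('knob tri',tri(c,f(145,255,8,356,248),s,f(400,215,8,416,105)))
print('lip corners tri', tri(c,f(285,200,6,138,160),s,f(270,180,5,301,80)),tri(c,f(285,200,6,392,163),s,f(270,180,5,112,48)))
print('hole of leaf',tri(c,f(285,200,6,262,143),s,f(270,180,5,196,138)))
E
python3 m.py
```

```text
clear 445.40909090909093 292.09090909090907 44 [ 0.4732 -0.2664  0.038 ]
minute 462.39130434782606 286.39130434782606 46 [ 0.4852 -0.3047  0.038 ]
start 484.23809523809524 278.85714285714283 105 [ 0.5012 -0.3541  0.038 ]
0.04013959136436843 0.05196078214074647
hole [326.75 273.75] [ 0.5179 -0.0038  0.04  ]
roundel [326.58 249.08] [ 0.573  -0.0043  0.038 ]
knobtop [189.06 285.56] [0.4944 0.289  0.092 ]
collar [192.44 286.19] [0.4944 0.2896 0.056 ]
gauge [214.06 288.06] [0.4893 0.2411 0.064 ]
awl [165.56 283.19] [0.4998 0.3362 0.102 ]
jFL [306.25 282.42] [0.4994 0.0419 0.04  ]
jFR [347.25 282.92] [ 0.4969 -0.0489  0.04  ]
lipL outer? [307.58 226.25] [0.6041 0.0344 0.19  ]
lipR [349.92 226.75] [ 0.6019 -0.0494  0.19  ]
lipL in [307.08 233.42] [0.5898 0.0356 0.19  ]
lipR in [349.92 234.08] [ 0.5873 -0.0491  0.19  ]
s1 [161.19 269.81] [0.5316 0.3597 0.05  ]
s2 [231.44 277.06] [0.5133 0.2057 0.05  ]
s3 [158.06 296.44] [0.4735 0.3656 0.05  ]
s4 [226.44 302.56] [0.4578 0.2165 0.05  ]
knob tri (array([0.49434704, 0.28887932, 0.09351882]), np.float64(0.0003642250213422945))
lip corners tri (array([0.60325504, 0.03552183, 0.19410407]), np.float64(0.0024173802141234818)) (array([ 0.60095777, -0.04819627,  0.19464495]), np.float64(0.0021137747277677594))
hole of leaf (array([ 0.61278262, -0.00668489,  0.16417251]), np.float64(0.0006667429506045652))
```

Call:
carry_out:
  deltas:
    - {"spin": 8.56}
    - {"spin": 8.56}
    - {"spin": 8.56}
    - {"spin": 8.56}
    - {"spin": 8.56}
    - {"spin": 8.56}
    - {"spin": 8.56}
    - {"spin": 8.56}
    - {}
  claw: 0

```text
$.deltas[0]: bad value
```

Call:
carry_out:
  deltas:
    - {"x": 0, "y": 0, "z": 0, "spin": 8.56}
    - {"x": 0, "y": 0, "z": 0, "spin": 8.56}
    - {"x": 0, "y": 0, "z": 0, "spin": 8.56}
    - {"x": 0, "y": 0, "z": 0, "spin": 8.56}
    - {"x": 0, "y": 0, "z": 0, "spin": 8.56}
    - {"x": 0, "y": 0, "z": 0, "spin": 8.56}
    - {"x": 0, "y": 0, "z": 0, "spin": 8.56}
    - {"x": 0, "y": 0, "z": 0, "spin": 8.56}
  claw: 0

```text
time_s: 0.95
position: [0.2013, 0.5116, 0.2308]
tcp_rot: [0.709, 0.705, -0.0, 0.0]
ft_force: [0.4, -0.1, 0.3]
gripper_width: 0.0003
```

Call:
carry_out:
  deltas:
    - {"x": -3.9, "y": 1.36, "z": 0, "spin": 0}
    - {"x": -3.9, "y": 1.36, "z": 0, "spin": 0}
    - {"x": -3.9, "y": 1.36, "z": 0, "spin": 0}
    - {"x": -3.9, "y": 1.36, "z": 0, "spin": 0}
    - {"x": -3.9, "y": 1.36, "z": 0, "spin": 0}
    - {"x": -3.9, "y": 1.36, "z": 0, "spin": 0}
    - {"x": -3.9, "y": 1.36, "z": 0, "spin": 0}
    - {"x": -3.9, "y": 1.36, "z": 0, "spin": 0}
    - {"x": -3.9, "y": 1.36, "z": 0, "spin": 0}
    - {"x": -3.9, "y": 1.36, "z": 0, "spin": 0}

```text
time_s: 1.95
position: [0.3376, 0.1204, 0.2312]
tcp_rot: [0.707, 0.708, 0.0, 0.0]
ft_force: [0.3, 0.5, -0.1]
gripper_width: 0.0
```

Call:
carry_out:
  deltas:
    - {"x": -3.9, "y": 1.36, "z": 0, "spin": 0}
    - {"x": -3.9, "y": 1.36, "z": 0, "spin": 0}
    - {"x": -3.9, "y": 1.36, "z": 0, "spin": 0}
    - {"x": -3.9, "y": 1.36, "z": 0, "spin": 0}
    - {"x": -3.9, "y": 1.36, "z": 0, "spin": 0}
    - {"x": -3.9, "y": 1.36, "z": 0, "spin": 0}
    - {"x": -3.9, "y": 1.36, "z": 3, "spin": 0}
    - {"x": -3.9, "y": 1.36, "z": 3, "spin": 0}
    - {"x": -3.9, "y": 1.36, "z": 3, "spin": 0}
    - {"x": -3.9, "y": 1.36, "z": 3, "spin": 0}

```text
time_s: 2.95
position: [0.4729, -0.2663, 0.1123]
tcp_rot: [0.707, 0.707, 0.0, -0.0]
ft_force: [1.1, -0.4, 0.4]
gripper_width: -0.0001
```

Call:
carry_out:
  deltas:
    - {"x": 0, "y": 0, "z": 0, "spin": 0}
    - {"x": 0, "y": 0, "z": 0, "spin": 0}
    - {"x": 0, "y": 0, "z": 0, "spin": 0}

```text
time_s: 3.25
position: [0.4732, -0.2642, 0.115]
tcp_rot: [0.707, 0.708, 0.0, 0.001]
ft_force: [0.5, -0.8, -0.0]
gripper_width: -0.0
```

```bash
python3 - <<'E'
from h import *
snap('wrist','w1');c=snap('top','t1');print(env.sense()['position'],env.sense()['ft_force'])
cv2.imwrite('pics/t1c.png',cv2.resize(c['img'][230:330,390:520,::-1],None,fx=6,fy=6,interpolation=cv2.INTER_CUBIC))
E
```

```text
[ 0.47355375 -0.26411063  0.11593879] [-0.10891828  0.86904991  0.14781738]
```

View pics/w1.png

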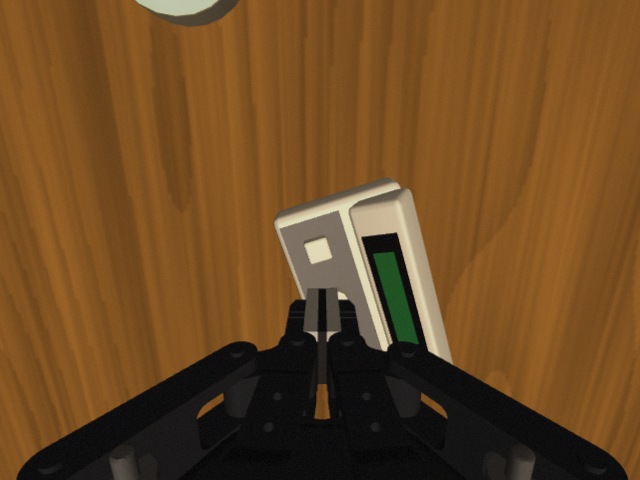

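View pics/t1c.png

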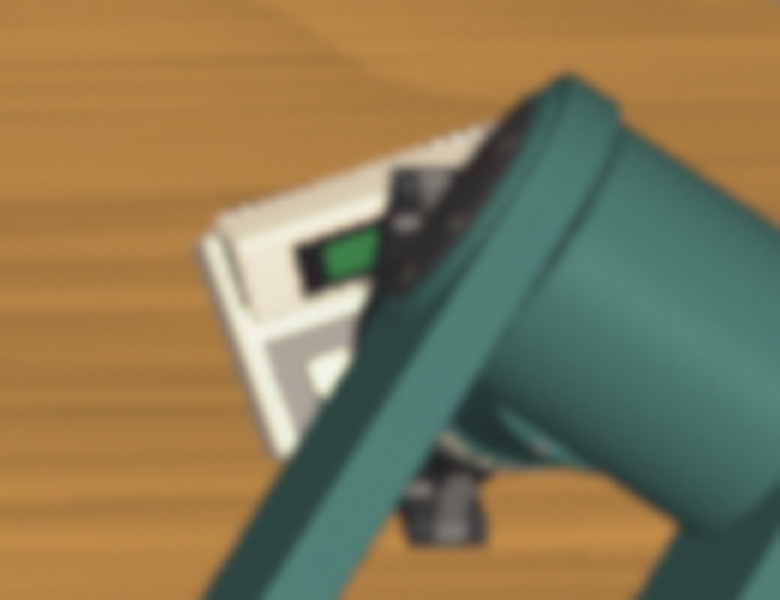

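```bash
python3 - <<'E'
from h import *
c=ld('w1'); print(onz(c,318,250,.038)); s=env.sense()
print(proj(c,[s['position'],[.4732,-.2664,.038]]), ray(c,320,240))
E
```

```text
[ 0.47140672 -0.26385586  0.038     ]
[[321.14993692 308.04962403]
 [320.6815522  253.5842031 ]] (array([ 0.47350398, -0.1855489 ,  0.25767603]), array([-0.00331947, -0.30866551, -0.95118638]))
```

Call:
carry_out:
  deltas:
    - {"x": -0.1, "y": -0.1, "z": 2.5, "spin": 0}
    - {"x": 0, "y": 0, "z": 2.5, "spin": 0}
    - {"x": 0, "y": 0, "z": 1.5, "spin": 0}
    - {"x": 0, "y": 0, "z": 0.5, "spin": 0}
    - {"x": 0, "y": 0, "z": 0, "spin": 0}
    - {"x": 0, "y": 0, "z": 0, "spin": 0}
    - {"x": 0, "y": 0, "z": 0, "spin": 0}

```text
time_s: 4.05
position: [0.4729, -0.2662, 0.0456]
tcp_rot: [0.707, 0.708, 0.0, 0.002]
ft_force: [0.6, 0.3, -0.5]
gripper_width: -0.0003
```

Call:
carry_out:
  deltas:
    - {"x": 0, "y": 0, "z": 0.3, "spin": 0}
    - {"x": 0, "y": 0, "z": 0.3, "spin": 0}
    - {"x": 0, "y": 0, "z": 0.2, "spin": 0}
    - {"x": 0, "y": 0, "z": 0.2, "spin": 0}
    - {"x": 0, "y": 0, "z": 0.1, "spin": 0}
    - {"x": 0, "y": 0, "z": 0, "spin": 0}
    - {"x": 0, "y": 0, "z": 0, "spin": 0}

```text
time_s: 4.75
position: [0.4722, -0.266, 0.0332]
tcp_rot: [0.707, 0.707, 0.0, 0.0]
ft_force: [-0.5, -0.1, 4.0]
gripper_width: -0.0
```

Call:
carry_out:
  deltas:
    - {"x": 0, "y": 0, "z": 0.1, "spin": 0}
    - {"x": 0, "y": 0, "z": 0.1, "spin": 0}
    - {"x": 0, "y": 0, "z": 0, "spin": 0}
    - {"x": 0, "y": 0, "z": 0, "spin": 0}

```text
time_s: 5.15
position: [0.4722, -0.266, 0.0329]
tcp_rot: [0.707, 0.707, 0.0, 0.001]
ft_force: [-2.8, 2.5, 12.3]
gripper_width: 0.0001
```

Call:
carry_out:
  deltas:
    - {"x": 0, "y": 0, "z": -1.2, "spin": 0}
    - {"x": 0, "y": 0, "z": -1.3, "spin": 0}
    - {"x": -1.95, "y": 0.65, "z": 0, "spin": 0}
    - {"x": -1.95, "y": 0.65, "z": 0, "spin": 0}
    - {"x": 0, "y": 0, "z": 0.5, "spin": 0}
    - {"x": 0, "y": 0, "z": 0.5, "spin": 0}
    - {"x": 0, "y": 0, "z": 0, "spin": 0}
    - {"x": 0, "y": 0, "z": 0, "spin": 0}

```text
time_s: 5.95
position: [0.4843, -0.3036, 0.045]
tcp_rot: [0.707, 0.708, 0.0, -0.001]
ft_force: [-0.1, 0.3, 0.9]
gripper_width: -0.0
```

Call:
carry_out:
  deltas:
    - {"x": -0.05, "y": 0.05, "z": 0.3, "spin": 0}
    - {"x": 0, "y": 0, "z": 0.3, "spin": 0}
    - {"x": 0, "y": 0, "z": 0.2, "spin": 0}
    - {"x": 0, "y": 0, "z": 0.2, "spin": 0}
    - {"x": 0, "y": 0, "z": 0.2, "spin": 0}
    - {"x": 0, "y": 0, "z": 0.2, "spin": 0}
    - {"x": 0, "y": 0, "z": 0, "spin": 0}
    - {"x": 0, "y": 0, "z": 0, "spin": 0}

```text
time_s: 6.75
position: [0.4854, -0.305, 0.033]
tcp_rot: [0.707, 0.707, 0.0, -0.0]
ft_force: [-3.4, 3.0, 6.8]
gripper_width: -0.0002
```

Call:
carry_out:
  deltas:
    - {"x": 0, "y": 0, "z": -1.2, "spin": 0}
    - {"x": 0, "y": 0, "z": -1.3, "spin": 0}
    - {"x": -1.6, "y": 0.5, "z": 0, "spin": 0}
    - {"x": -1.7, "y": 0.55, "z": 0, "spin": 0}
    - {"x": -1.6, "y": 0.55, "z": 0, "spin": 0}
    - {"x": 0, "y": 0, "z": 0.5, "spin": 0}
    - {"x": 0, "y": 0, "z": 0.5, "spin": 0}
    - {"x": 0, "y": 0, "z": 0, "spin": 0}
    - {"x": 0, "y": 0, "z": 0, "spin": 0}

```text
time_s: 7.65
position: [0.501, -0.3532, 0.0462]
tcp_rot: [0.707, 0.708, 0.0, -0.001]
ft_force: [0.2, -0.2, 0.2]
gripper_width: -0.0001
```

Call:
carry_out:
  deltas:
    - {"x": 0, "y": 0, "z": 0.3, "spin": 0}
    - {"x": 0, "y": 0, "z": 0.3, "spin": 0}
    - {"x": 0, "y": 0, "z": 0.2, "spin": 0}
    - {"x": 0, "y": 0, "z": 0.2, "spin": 0}
    - {"x": 0, "y": 0, "z": 0.2, "spin": 0}
    - {"x": 0, "y": 0, "z": 0.2, "spin": 0}
    - {"x": 0, "y": 0, "z": 0, "spin": 0}
    - {"x": 0, "y": 0, "z": 0, "spin": 0}

```text
time_s: 8.45
position: [0.5014, -0.354, 0.0332]
tcp_rot: [0.707, 0.707, 0.0, -0.0]
ft_force: [-2.1, 2.6, 4.4]
gripper_width: -0.0001
```

Call:
carry_out:
  deltas:
    - {"x": 0, "y": 0, "z": 0.2, "spin": 0}
    - {"x": 0, "y": 0, "z": 0, "spin": 0}
    - {"x": 0, "y": 0, "z": 0, "spin": 0}

```text
time_s: 8.75
position: [0.5015, -0.354, 0.0329]
tcp_rot: [0.707, 0.707, 0.0, 0.0]
ft_force: [-4.6, 4.4, 12.0]
gripper_width: 0.0001
```

Call:
carry_out:
  deltas:
    - {"x": 0, "y": 0, "z": -4.4, "spin": 0}
    - {"x": 0, "y": 0, "z": -4.4, "spin": 0}
    - {"x": 0, "y": 0, "z": -4.4, "spin": 0}
    - {"x": 0, "y": 0, "z": -4.4, "spin": 0}
    - {"x": 0, "y": 0, "z": -4.4, "spin": 0}

```text
time_s: 9.25
position: [0.5015, -0.3546, 0.252]
tcp_rot: [0.707, 0.707, -0.0, 0.0]
ft_force: [-0.2, -1.3, 0.4]
gripper_width: 0.0001
```

Call:
carry_out:
  deltas:
    - {"x": 3.48, "y": 2.0, "z": 0, "spin": 0}
    - {"x": 3.48, "y": 2.0, "z": 0, "spin": 0}
    - {"x": 3.48, "y": 2.0, "z": 0, "spin": 0}
    - {"x": 3.48, "y": 2.0, "z": 0, "spin": 0}
    - {"x": 3.48, "y": 2.0, "z": 0, "spin": 0}
    - {"x": 3.48, "y": 2.0, "z": 0, "spin": 0}
    - {"x": 3.48, "y": 2.0, "z": 0, "spin": 0}
    - {"x": 3.48, "y": 2.0, "z": 0, "spin": 0}
    - {"x": 3.48, "y": 2.0, "z": 0, "spin": 0}
    - {"x": 3.48, "y": 2.0, "z": 0, "spin": 0}

```text
time_s: 10.25
position: [0.7023, -0.0048, 0.2499]
tcp_rot: [0.707, 0.707, 0.0, 0.0]
ft_force: [0.4, -0.8, 0.4]
gripper_width: 0.0002
```

Call:
carry_out:
  deltas:
    - {"x": 0, "y": 0, "z": 3.5, "spin": 0}
    - {"x": 0, "y": 0, "z": 3.5, "spin": 0}
    - {"x": 0, "y": 0, "z": 3, "spin": 0}
    - {"x": 0, "y": 0, "z": 0, "spin": 0}
    - {"x": 0, "y": 0, "z": 0, "spin": 0}

```text
time_s: 10.75
position: [0.7011, -0.0062, 0.15]
tcp_rot: [0.707, 0.707, -0.0, -0.0]
ft_force: [0.6, 0.5, 1.1]
gripper_width: 0.0002
```

```bash
python3 - <<'E'
from h import *
snap('scene','s2');snap('top','t2');print(env.sense()['position'],env.sense()['ft_force'])
E
```

```text
[ 0.70259227 -0.00642072  0.15362279] [-0.42385444  0.4891376   0.65313167]
```

View pics/s2.png

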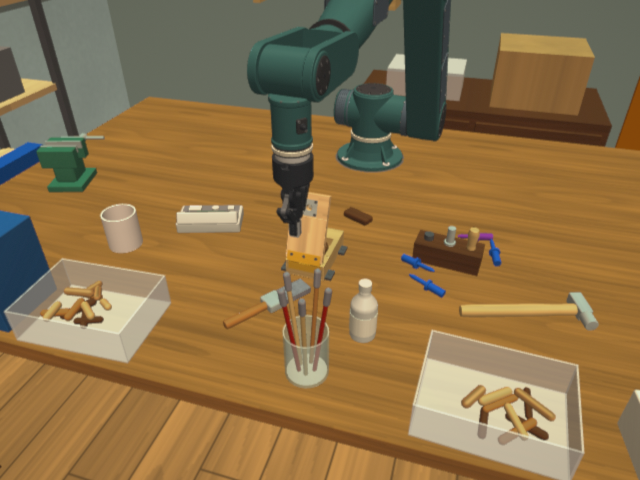

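View pics/t2.png

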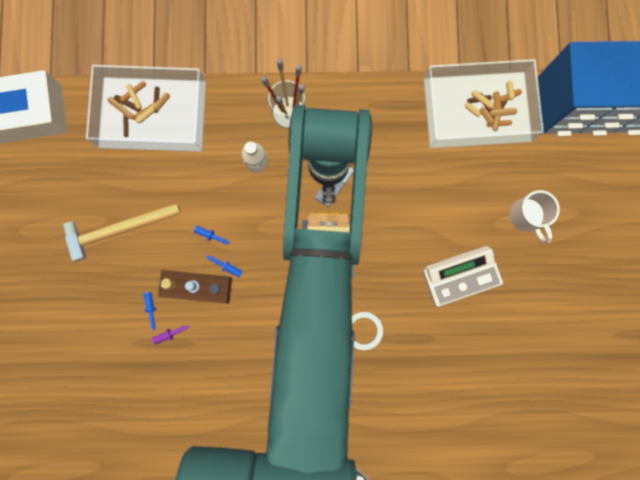

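Call:
carry_out:
  deltas:
    - {"x": 0, "y": -2.0, "z": 0.3, "spin": 0}
    - {"x": 0, "y": -2.0, "z": 0.3, "spin": 0}
    - {"x": 0, "y": -2.0, "z": 0, "spin": 0}
    - {"x": 0, "y": -0.6, "z": 0.1, "spin": 0}
    - {"x": 0, "y": -0.6, "z": 0.1, "spin": 0}
    - {"x": 0, "y": -1.0, "z": 0.35, "spin": 0}
    - {"x": 0, "y": -1.0, "z": 0.35, "spin": 0}
    - {"x": 0, "y": -0.9, "z": 0.5, "spin": 0}
    - {"x": 0, "y": -0.9, "z": 0.6, "spin": 0}

```text
time_s: 11.75
position: [0.5927, -0.0063, 0.1266]
tcp_rot: [0.707, 0.707, 0.002, 0.002]
ft_force: [0.0, 0.7, 1.8]
gripper_width: 0.0001
```

```bash
python3 - <<'E'
from h import *
c=snap('scene','s3');print(env.sense()['position'],env.sense()['ft_force'])
cv2.imwrite('pics/s3c.png',cv2.resize(c['img'][150:300,220:400,::-1],None,fx=4,fy=4))
E
```

```text
[ 0.59064486 -0.00613532  0.12507895] [-1.02053957  0.06766034 -0.48966188]
```

View pics/s3c.png

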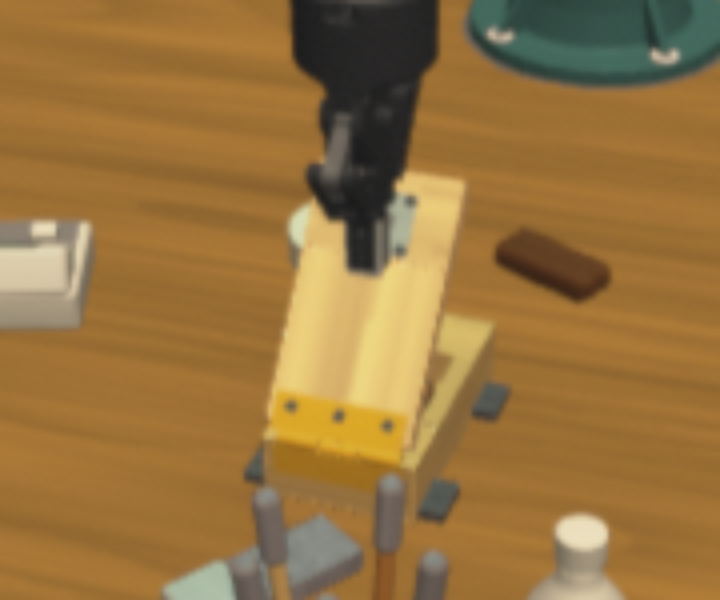

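Leaf moves with the fingers, about half way down. Continue the arc.

Call:
carry_out:
  deltas:
    - {"x": 0, "y": -0.8, "z": 0.7, "spin": 0}
    - {"x": 0, "y": -0.75, "z": 0.75, "spin": 0}
    - {"x": 0, "y": -0.65, "z": 0.8, "spin": 0}
    - {"x": 0, "y": -0.6, "z": 0.9, "spin": 0}
    - {"x": 0, "y": -0.5, "z": 0.95, "spin": 0}
    - {"x": 0, "y": -0.4, "z": 0.95, "spin": 0}
    - {"x": 0, "y": -0.2, "z": 0.5, "spin": 0}
    - {"x": 0, "y": -0.1, "z": 0.5, "spin": 0}
    - {"x": 0, "y": 0, "z": 0.3, "spin": 0}
    - {"x": 0, "y": 0, "z": 0.2, "spin": 0}

```text
time_s: 12.8
position: [0.5511, -0.0062, 0.0591]
tcp_rot: [0.707, 0.707, -0.0, -0.0]
ft_force: [-1.5, -0.6, 4.2]
gripper_width: -0.0001
```

Call:
carry_out:
  deltas:
    - {"x": 0, "y": 0, "z": 0.1, "spin": 0}
    - {"x": 0, "y": 0, "z": 0.0, "spin": 0}
    - {"x": 0, "y": 0, "z": 0, "spin": 0}

```text
time_s: 13.1
position: [0.5515, -0.0062, 0.0587]
tcp_rot: [0.707, 0.707, 0.0, 0.0]
ft_force: [-1.3, 0.5, 2.5]
gripper_width: -0.0001
```

Call:
carry_out:
  deltas:
    - {"x": 0, "y": 0, "z": -2.0, "spin": 0}
    - {"x": 0, "y": 0, "z": -4.3, "spin": 0}
    - {"x": 0, "y": 0, "z": -4.4, "spin": 0}
    - {"x": 0, "y": 0, "z": -4.4, "spin": 0}
    - {"x": 0, "y": 0, "z": -4.4, "spin": 0}

```text
time_s: 13.6
position: [0.5513, -0.0062, 0.255]
tcp_rot: [0.707, 0.707, 0.001, 0.0]
ft_force: [1.5, 0.2, 0.6]
gripper_width: -0.0003
```

Call:
carry_out:
  deltas:
    - {"x": 3.69, "y": -0.71, "z": 0, "spin": 0}
    - {"x": 3.69, "y": -0.71, "z": 0, "spin": 0}
    - {"x": 3.69, "y": -0.71, "z": 0, "spin": 0}
    - {"x": 3.69, "y": -0.71, "z": 0, "spin": 0}
    - {"x": 3.69, "y": -0.71, "z": 0, "spin": 0}
    - {"x": 3.69, "y": -0.71, "z": 0, "spin": 0}
    - {"x": 3.69, "y": -0.71, "z": 0, "spin": 0}
    - {"x": 3.69, "y": -0.71, "z": 0, "spin": 0}
    - {"x": 0, "y": 0, "z": 0, "spin": 0}
    - {"x": 0, "y": 0, "z": 0, "spin": 0}
  claw: 5.5

```text
time_s: 14.6
position: [0.4941, 0.2896, 0.253]
tcp_rot: [0.706, 0.708, -0.0, 0.0]
ft_force: [0.1, -0.2, 0.3]
gripper_width: 0.055
```

```bash
python3 - <<'E'
from h import *
c=snap('top','t4');snap('wrist','w4');snap('scene','s4');print(env.sense()['position'],env.sense()['gripper_width'])
cv2.imwrite('pics/t4c.png',cv2.resize(c['img'][200:290,285:365,::-1],None,fx=6,fy=6,interpolation=cv2.INTER_CUBIC))
E
```

```text
[0.49461924 0.28794112 0.2533031 ] 0.054953574587009314
```

View pics/t4.png

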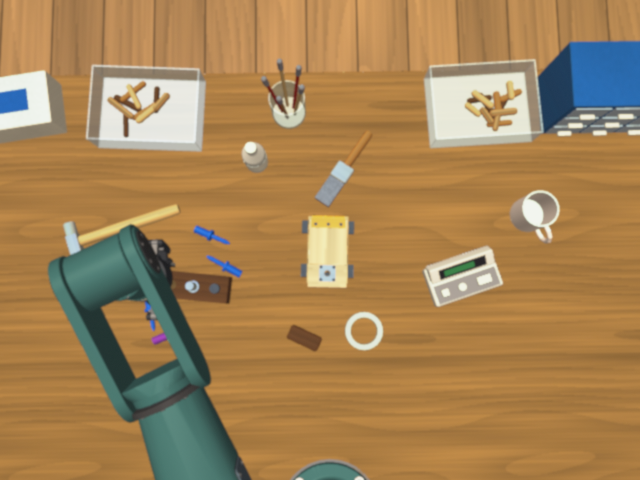

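View pics/t4c.png

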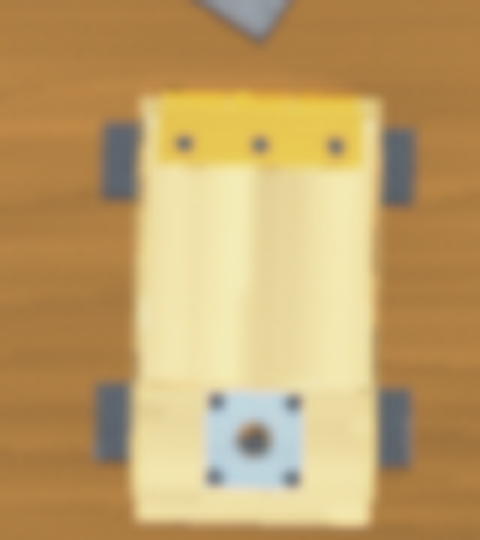

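View pics/w4.png

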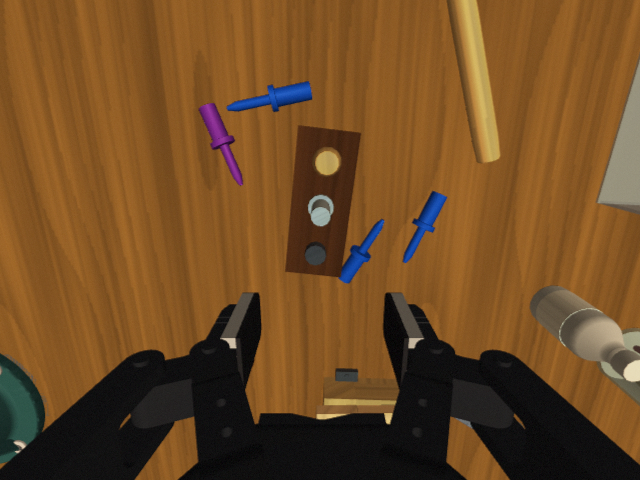

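```bash
python3 - <<'E'
from h import *
c=ld('t4'); w=ld('w4')
f=lambda x0,y0,s,a,b:(x0+(a+.5)/s-.5,y0+(b+.5)/s-.5)
print('leafhole',onz(c,*f(285,200,6,253.5,439.5),.060), 'wearplate ctr',onz(c,*f(285,200,6,254,440),.060))
print('pin wrist',onz(w,320,217,.092),onz(w,321,206,.056))
print('lip',onz(c,*f(285,200,6,134,523),.0615),onz(c,*f(285,200,6,370,526),.0615))
E
```

```text
leafhole [ 0.51874642 -0.00376019  0.06      ] wearplate ctr [ 0.51856159 -0.00393928  0.06      ]
pin wrist [0.4934026  0.29047738 0.092     ] [0.49422183 0.29259818 0.056     ]
lip [0.48905721 0.04006293 0.0615    ] [ 0.48662839 -0.04549908  0.0615    ]
```

Call:
carry_out:
  deltas:
    - {"x": 0.15, "y": 0, "z": 3.5, "spin": 0}
    - {"x": 0, "y": 0, "z": 4.0, "spin": 0}
    - {"x": 0, "y": 0, "z": 4.0, "spin": 0}
    - {"x": 0, "y": 0, "z": 0, "spin": 0}
    - {"x": 0, "y": 0, "z": 0, "spin": 0}

```text
time_s: 15.25
position: [0.4944, 0.2895, 0.1385]
tcp_rot: [0.707, 0.707, -0.0, -0.0]
ft_force: [-0.4, -0.8, 0.4]
gripper_width: 0.0554
```

```bash
python3 - <<'E'
from h import *
w=snap('wrist','w5')
for i in range(3): print(env.sense()['position']); capture('wrist')
s=env.sense(); p=s['position']; print(p,proj(w,[p,[p[0],p[1],.092],[.494,.2895,.092]]))
E
```

```text
[0.49552698 0.2902318  0.14058814]
[0.49607856 0.29067169 0.14165743]
[0.49615094 0.29093677 0.14199266]
[0.49598267 0.29102322 0.14185929] [[323.93242694 307.83520719]
 [323.53034946 265.64420491]
 [320.13569382 268.06203413]]
```

View pics/w5.png

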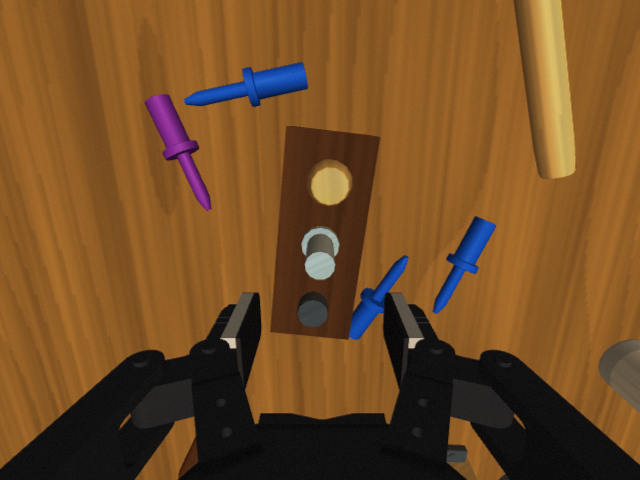

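Call:
carry_out:
  deltas:
    - {"x": 0, "y": 0, "z": 2.5, "spin": 0}
    - {"x": 0, "y": 0, "z": 2.5, "spin": 0}
    - {"x": 0, "y": 0, "z": 2.2, "spin": 0}
    - {"x": 0, "y": 0, "z": 0, "spin": 0}
    - {"x": 0, "y": 0, "z": 0, "spin": 0}
    - {"x": 0, "y": 0, "z": 0, "spin": 0}

```text
time_s: 16.05
position: [0.4957, 0.2912, 0.069]
tcp_rot: [0.707, 0.707, 0.002, 0.001]
ft_force: [0.3, -0.1, 0.8]
gripper_width: 0.0554
```

Call:
carry_out:
  deltas:
    - {"x": -0.1, "y": -0.1, "z": 0.7, "spin": 0}
    - {"x": 0, "y": 0, "z": 0, "spin": 0}
    - {"x": 0, "y": 0, "z": 0, "spin": 0}

```text
time_s: 16.35
position: [0.4931, 0.2894, 0.0594]
tcp_rot: [0.707, 0.707, 0.0, -0.0]
ft_force: [0.7, 0.1, 0.3]
gripper_width: 0.0549
```

Call:
carry_out:
  deltas:
    - {"x": 0, "y": 0, "z": -0.1, "spin": 0}
    - {"x": 0, "y": 0, "z": 0, "spin": 0}
    - {"x": 0, "y": 0, "z": 0, "spin": 0}
    - {"x": 0, "y": 0, "z": 0, "spin": 0}
    - {"x": 0, "y": 0, "z": 0, "spin": 0}
    - {"x": 0, "y": 0, "z": 0, "spin": 0}
  claw: 0

```text
time_s: 16.95
position: [0.4934, 0.2896, 0.0607]
tcp_rot: [0.707, 0.707, 0.0, 0.0]
ft_force: [-1.2, 0.2, 2.2]
gripper_width: 0.0164
```

Call:
carry_out:
  deltas:
    - {"x": 0, "y": 0, "z": -1.0, "spin": 0}
    - {"x": 0, "y": 0, "z": -2.0, "spin": 0}
    - {"x": 0, "y": 0, "z": -2.5, "spin": 0}
    - {"x": 0, "y": 0, "z": -2.5, "spin": 0}
    - {"x": 0, "y": 0, "z": -2, "spin": 0}
    - {"x": 0, "y": 0, "z": -1, "spin": 0}
    - {"x": 0, "y": 0, "z": 0, "spin": 0}

```text
time_s: 17.65
position: [0.4939, 0.2898, 0.1721]
tcp_rot: [0.707, 0.707, 0.002, 0.001]
ft_force: [-0.2, 0.4, -1.9]
gripper_width: 0.0161
```

```bash
python3 - <<'E'
from h import *
w=snap('wrist','w6');c=snap('scene','s6');s=env.sense();print(s['position'],s['gripper_width'],s['ft_force'])
cv2.imwrite('pics/s6c.png',cv2.resize(c['img'][110:280,370:530,::-1],None,fx=4,fy=4,interpolation=cv2.INTER_CUBIC)[:600])
E
```

```text
[0.492631   0.28923234 0.16924762] 0.016665125751972425 [ 0.17784335  0.38979769 -1.97885929]
```

View pics/s6c.png

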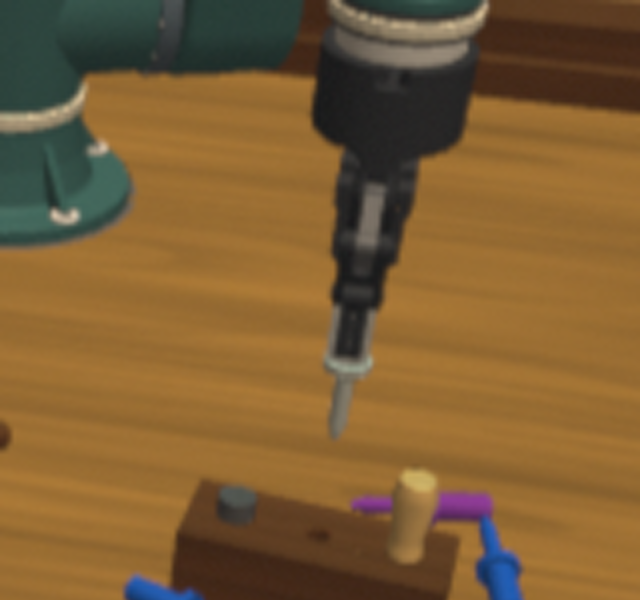

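View pics/w6.png

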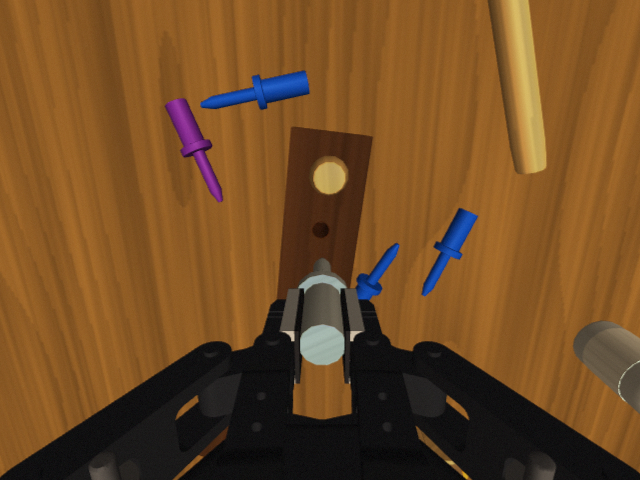

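```bash
python3 - <<'E'
from h import *
w=ld('w6');c=ld('s6')
x,y,z=.4930,.2893,.1698
P=[[x,y,z-.0557],[x,y,z-.0557+.045],[x,y,z-.0557+.087]]
print(proj(w,P));print((proj(c,P)-[370,110])*4)
E
```

```text
[[319.08447797 261.76996054]
 [318.66404753 295.13225824]
 [318.02610588 345.75466222]]
[[332.21032314 438.5339251 ]
 [344.21004869 368.30420343]
 [355.91267284 299.81330053]]
```

Call:
carry_out:
  deltas:
    - {"x": -2.0, "y": 0.27, "z": 0, "spin": 0}
    - {"x": -3.5, "y": 0.27, "z": 0, "spin": 0}
    - {"x": -3.5, "y": 0.27, "z": 0, "spin": 0}
    - {"x": -3.5, "y": 0.27, "z": 0, "spin": 0}
    - {"x": -3.5, "y": 0.27, "z": 0, "spin": 0}
    - {"x": -3.5, "y": 0.27, "z": 0, "spin": 0}
    - {"x": -3.5, "y": 0.27, "z": 0, "spin": 0}
    - {"x": -3.5, "y": 0.27, "z": 0, "spin": 0}
    - {"x": -2.0, "y": 0.27, "z": 0, "spin": 0}
    - {"x": -0.85, "y": 0, "z": 0, "spin": 0}

```text
time_s: 18.75
position: [0.5168, -0.0058, 0.1683]
tcp_rot: [0.708, 0.706, -0.001, -0.001]
ft_force: [-0.8, 1.2, -1.1]
gripper_width: 0.0163
```

Call:
carry_out:
  deltas:
    - {"x": 0, "y": 0, "z": 2.0, "spin": 0}
    - {"x": 0, "y": 0, "z": 1.5, "spin": 0}
    - {"x": 0, "y": 0, "z": 0, "spin": 0}
    - {"x": 0, "y": 0, "z": 0, "spin": 0}
    - {"x": 0, "y": 0, "z": 0, "spin": 0}

```text
time_s: 19.25
position: [0.5181, -0.0036, 0.136]
tcp_rot: [0.707, 0.708, 0.0, 0.0]
ft_force: [-0.3, 0.9, -2.1]
gripper_width: 0.0165
```

```bash
python3 - <<'E'
from h import *
w=snap('wrist','w7');c=snap('scene','s7');s=env.sense();p=s['position'];print(p,s['gripper_width'],s['ft_force'])
P=[p-[0,0,.0557],[.5186,-.0038,.060]]
print(proj(w,P),(proj(w,P)-[240,180])*5,(proj(c,P)-[250,170])*6)
cv2.imwrite('pics/s7c.png',cv2.resize(c['img'][170:270,250:380,::-1],None,fx=6,fy=6,interpolation=cv2.INTER_CUBIC))
cv2.imwrite('pics/w7c.png',cv2.resize(w['img'][180:300,240:400,::-1],None,fx=5,fy=5,interpolation=cv2.INTER_CUBIC))
E
```

```text
[ 0.5182549  -0.00373903  0.13634039] 0.016368186270136142 [ 0.92757634  0.01154805 -1.10745096]
[[320.9711208  262.77998304]
 [321.53211021 251.38285417]] [[404.855604   413.89991522]
 [407.66055105 356.91427086]] [[436.12808119 287.14868092]
 [435.63874936 331.75681886]]
```

View pics/s7c.png

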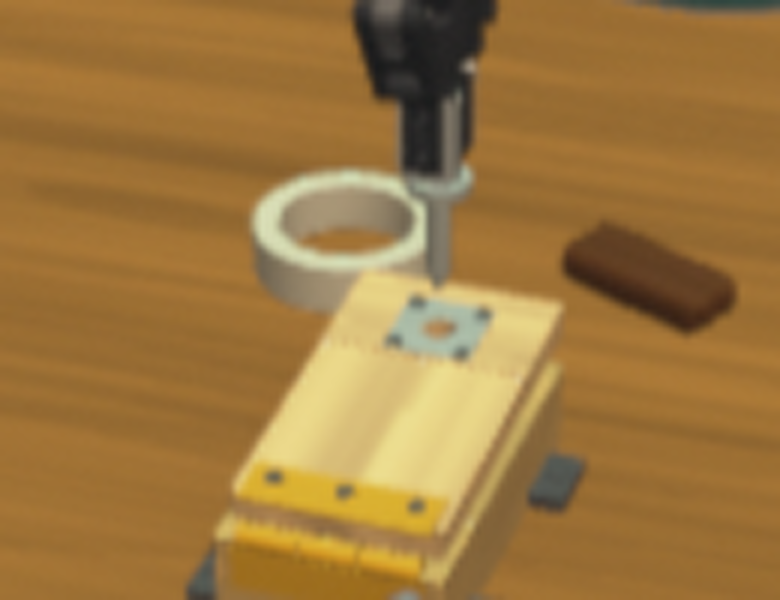

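View pics/w7c.png

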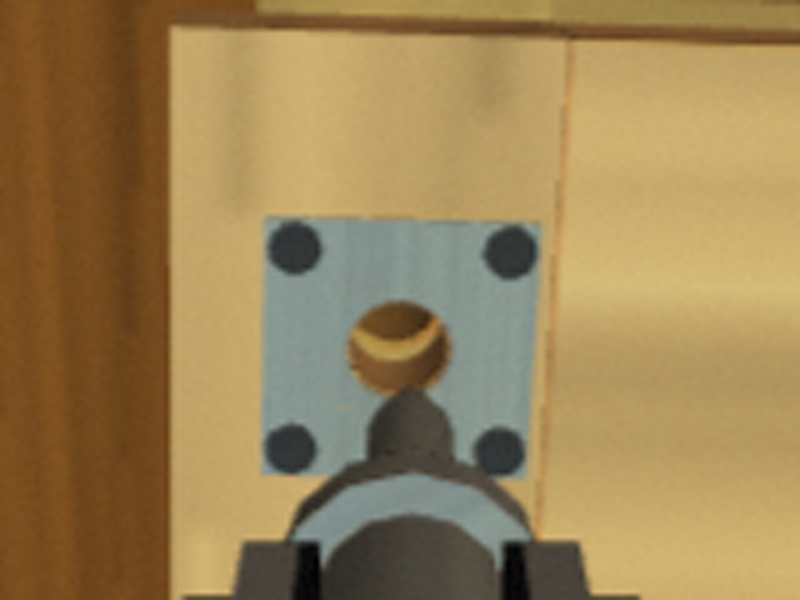

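Call:
carry_out:
  deltas:
    - {"x": 0, "y": -0.12, "z": 0.5, "spin": 0}
    - {"x": 0, "y": 0, "z": 0.5, "spin": 0}
    - {"x": 0, "y": 0, "z": 0.5, "spin": 0}
    - {"x": 0, "y": 0, "z": 0.4, "spin": 0}
    - {"x": 0, "y": 0, "z": 0.4, "spin": 0}
    - {"x": 0, "y": 0, "z": 0, "spin": 0}
    - {"x": 0, "y": 0, "z": 0, "spin": 0}

```text
time_s: 20.05
position: [0.5164, -0.004, 0.1121]
tcp_rot: [0.707, 0.707, -0.0, -0.0]
ft_force: [-0.4, -0.7, -1.4]
gripper_width: 0.0166
```

```bash
python3 - <<'E'
from h import *
w=snap('wrist','w8');c=snap('scene','s8');s=env.sense();p=s['position'];print(p,s['gripper_width'],s['ft_force'])
cv2.imwrite('pics/w8c.png',np.hstack([cv2.resize(w['img'][180:300,240:400,::-1],None,fx=3,fy=3,interpolation=cv2.INTER_CUBIC),cv2.resize(c['img'][170:260,270:350,::-1],None,fx=4,fy=4,interpolation=cv2.INTER_CUBIC)]))
E
```

```text
[ 0.51667824 -0.00402336  0.11253869] 0.01625623728793382 [ 0.08741754 -0.27783044 -0.99955798]
```

View pics/w8c.png

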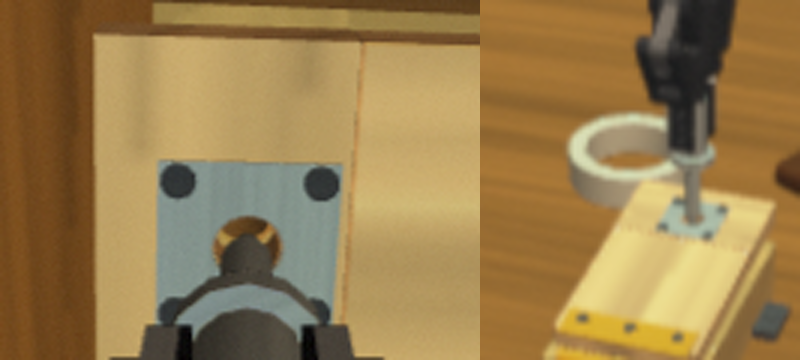

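Call:
carry_out:
  deltas:
    - {"x": 0, "y": 0, "z": 0.4, "spin": 0}
    - {"x": 0, "y": 0, "z": 0.4, "spin": 0}
    - {"x": 0, "y": 0, "z": 0.4, "spin": 0}
    - {"x": 0, "y": 0, "z": 0.4, "spin": 0}
    - {"x": 0, "y": 0, "z": 0, "spin": 0}
    - {"x": 0, "y": 0, "z": 0, "spin": 0}

```text
time_s: 20.75
position: [0.5163, -0.004, 0.096]
tcp_rot: [0.707, 0.707, -0.0, -0.0]
ft_force: [0.4, 1.0, -1.0]
gripper_width: 0.0166
```

Call:
carry_out:
  deltas:
    - {"x": 0, "y": 0, "z": 0.4, "spin": 0}
    - {"x": 0, "y": 0, "z": 0.4, "spin": 0}
    - {"x": 0, "y": 0, "z": 0.4, "spin": 0}
    - {"x": 0, "y": 0, "z": 0, "spin": 0}
    - {"x": 0, "y": 0, "z": 0, "spin": 0}

```text
time_s: 21.25
position: [0.5163, -0.004, 0.084]
tcp_rot: [0.707, 0.707, -0.0, -0.0]
ft_force: [0.8, 0.1, -0.4]
gripper_width: 0.0164
```

Call:
carry_out:
  deltas:
    - {"x": 0, "y": 0, "z": 0.4, "spin": 0}
    - {"x": 0, "y": 0, "z": 0.4, "spin": 0}
    - {"x": 0, "y": 0, "z": 0.3, "spin": 0}
    - {"x": 0, "y": 0, "z": 0, "spin": 0}
    - {"x": 0, "y": 0, "z": 0, "spin": 0}

```text
time_s: 21.75
position: [0.5164, -0.004, 0.0731]
tcp_rot: [0.707, 0.707, -0.0, -0.0]
ft_force: [0.0, -0.2, -1.2]
gripper_width: 0.0163
```

Call:
carry_out:
  deltas:
    - {"x": 0, "y": 0, "z": 0.2, "spin": 0}
    - {"x": 0, "y": 0, "z": 0.2, "spin": 0}
    - {"x": 0, "y": 0, "z": 0.2, "spin": 0}
    - {"x": 0, "y": 0, "z": 0.2, "spin": 0}
    - {"x": 0, "y": 0, "z": 0, "spin": 0}
    - {"x": 0, "y": 0, "z": 0, "spin": 0}

```text
time_s: 22.35
position: [0.516, -0.004, 0.0654]
tcp_rot: [0.707, 0.707, -0.0, -0.0]
ft_force: [-4.7, -1.0, 5.6]
gripper_width: 0.0164
```

Call:
carry_out:
  deltas:
    - {"x": 0, "y": -0.05, "z": 0.1, "spin": 0}
    - {"x": 0, "y": 0, "z": 0.1, "spin": 0}
    - {"x": 0, "y": 0, "z": 0, "spin": 0}
    - {"x": 0, "y": 0, "z": 0, "spin": 0}

```text
time_s: 22.75
position: [0.516, -0.004, 0.0647]
tcp_rot: [0.707, 0.707, 0.0, 0.0]
ft_force: [-6.0, -0.0, 9.3]
gripper_width: 0.0164
```

Call:
carry_out:
  deltas:
    - {"x": 0, "y": -0.05, "z": 0.1, "spin": 0}
    - {"x": 0, "y": 0, "z": 0.1, "spin": 0}
    - {"x": 0, "y": 0, "z": 0, "spin": 0}
    - {"x": 0, "y": 0, "z": 0, "spin": 0}

```text
time_s: 23.15
position: [0.516, -0.004, 0.0645]
tcp_rot: [0.707, 0.707, 0.001, 0.001]
ft_force: [-8.1, 1.2, 16.5]
gripper_width: 0.0163
```

```bash
python3 - <<'E'
from h import *
w=snap('wrist','w9');c=snap('scene','s9');s=env.sense();p=s['position'];print(p,s['gripper_width'],s['ft_force'],s['wrist_torque'])
cv2.imwrite('pics/w9c.png',np.hstack([cv2.resize(w['img'][180:330,240:400,::-1],None,fx=3,fy=3,interpolation=cv2.INTER_CUBIC)[:450],cv2.resize(c['img'][180:270,280:342,::-1],None,fx=5,fy=5,interpolation=cv2.INTER_CUBIC)]))
E
```

```text
[ 0.51600413 -0.00400889  0.06453909] 0.016591195416193767 [-8.31453853  0.17083192 16.74255245] [ 0.08597998  1.48892058 -0.04404178]
```

View pics/w9c.png

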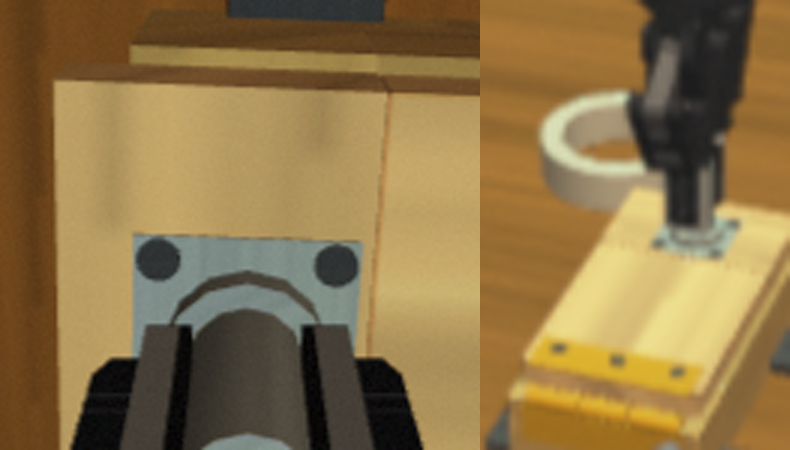

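```bash
python3 - <<'E'
from h import *
im={}
for n in ['s8','s9']:
    c=ld(n); im[n]=c['img'][180:270,280:342,::-1]
im=np.hstack([cv2.resize(i,None,fx=6,fy=6,interpolation=cv2.INTER_CUBIC) for i in im.values()])
cv2.imwrite('pics/cmp.png',im)
c=ld('s9')
h=np.array([.5173,-.0038]);X=np.array([.9996,-.0275]);Y=np.array([.0275,.9996])
for th in (0,.05):
  L=.125-.155*np.cos(th)+.014*np.sin(th); z=.04+.155*np.sin(th)+.014*np.cos(th)
  print(th,[((proj(c,[*(h+X*L+Y*s),z])[0]-[280,180])*6).round(0) for s in (.042,-.042)])
E
```

```text
0 [array([380., 262.]), array([182., 226.])]
0.05 [array([379., 247.]), array([181., 211.])]
```

View pics/cmp.png

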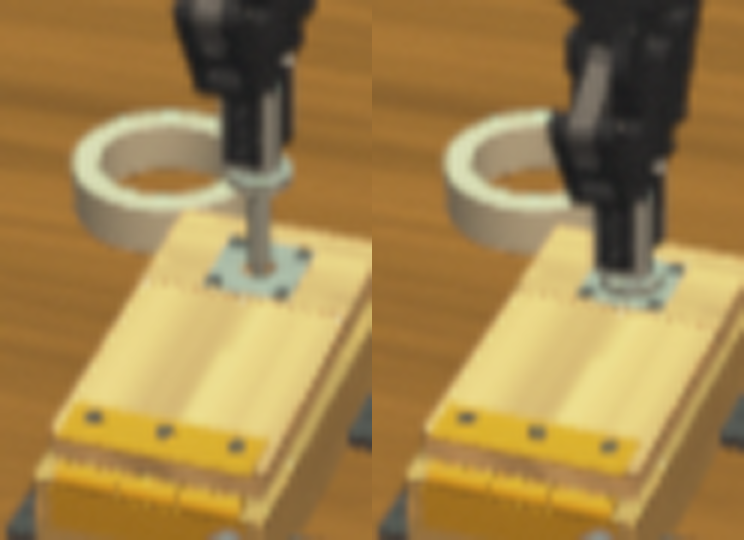

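Call:
carry_out:
  deltas:
    - {"x": 0, "y": 0, "z": 0, "spin": 0}
    - {"x": 0, "y": 0, "z": 0, "spin": 0}
    - {"x": 0, "y": 0, "z": 0, "spin": 0}
    - {"x": 0, "y": 0, "z": 0, "spin": 0}
    - {"x": 0, "y": 0, "z": 0, "spin": 0}

```text
time_s: 23.75
position: [0.516, -0.004, 0.0645]
tcp_rot: [0.707, 0.707, 0.001, 0.001]
ft_force: [-9.4, 1.2, 16.3]
gripper_width: 0.0163
```

```bash
python3 - <<'E'
from h import *
print(ticket.hand_in()); s=env.sense(); print(s['position'],s['ft_force'],s['gripper_width'])
E
```

```text
the job is handed in; nothing more can be done
None
the job is handed in; nothing more can be done
```

I pressed clear, minute and start one at a time. I then swung the leaf down from behind and pushed the pin through the leaf into the base. The job was handed in at about 24 s with the gripper still holding the pin and pressing down; no verdict came back.

**Last checks before handing in:**
- **Keys:** each went down to 33 mm at 7 to 12 N, which matches full travel.
- **Leaf:** in the scene picture the lip corner sits where a fully shut leaf should be. It had moved from the 0.05 rad position.
- **Pin:** the TCP sits steady at 64.5 mm, against 64.7 mm expected with the pin home. The tool stayed upright.
- **Push and grip:** about 16 N down, with the fingers closed on the knob.

**What disagreed:**
- A sideways force of about 9 N toward the robot remained under the push. The pin's x of 0.516 m was about 1.3 mm off my estimate of the hole, inside the clearance.
- The opening read 16.4 mm on the 18 mm knob, though the pin held firmly.
- One of the unlisted blue decoy pins moved slightly early on, before the arm had been near it.

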